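# Load the cam lift with nested beakers and hold it at full height

## Robot

A 6-joint arm with a two-finger parallel gripper is mounted at the origin on the work surface. World frame = base frame: x ahead of the robot, y to its left, z up, the work surface at z = 0. Lengths are in m, angles in rad, forces in N, time in s.
With the tool pointing down it reaches from about 0.25 to 0.775 m from the base axis. Payload 4 kg.
Tool frame: the origin (TCP) lies at the very end of the fingers, on their centre line; the grasp point (between the pads) lies 19 mm behind it; z points along the fingers, x is the direction in which the jaws open and shut, and the axes are right-handed (so a half turn about z gives the same grasp; the last joint's range is limited). The gripper opens to 85 mm and grips with 20 to 120 N. Pads are 22 mm wide; open, the fingers measure 114 mm over their backs; the gripper's body (76 mm by 85 mm) begins 54 mm behind the grasp point. The pads swing forward as they close: fully open they stand 13 mm farther back than shut.
Start: joints at [1.007, 0.087, 1.371, -0, 1.684, -0.103], TCP at [0.245, 0.493, 0.231] pointing down, gripper open.
Joint ranges: [-3.1, 3.1], [-0.76, 2.03], [0.27, 2.55], [-1.08, 4.22], [0.17, 2.65], [-2.57, 2.57]. Speed limits (rad/s): [2.79, 2.79, 3.14, 3.14, 3.14, 3.14].

## Interface

Orientations are given as a rotation vector (axis times angle).
In Python, from workcell import * gives the robot as it stands.
- The arm moves only by the tool carry_out, never from a script. Its argument "rows" is a list of rows, each a list of 7 numbers: the shift along the world's x, y, z in mm, then the turn, a rotation vector about the world's x, y, z in rad, then the closure, from 0 (fully open) to 1 (shut). A call has exactly 10 rows; each row is the pose to reach, as a shift and turn from the pose commanded when the call began; what a row does not reach only later rows make up. A row lasts 1/10 s, in which the tool goes at most 50 mm and 8.59 degrees, less where a joint would pass 70% of its speed; a pose out of reach is approached as far as the arm can. A call with a gripper value outside its range is refused whole. The fingers move at their own pace and stop on an object; "force" is the grip in N (left out, the last holds). Time passes only in rows, so rows that repeat a pose let the fingers close, or fill a call up. It gives the time, the measured TCP pose, the force and the opening at its end, in the units of the state.
- observe(): the state, without advancing time (a new reading comes with each control period).
- read_camera(name): name is "side" or "top" or "wrist"; returns a dict with "pixels" (384x512x3 uint8, red, green, blue), "intrinsics" (3x3 intrinsics, pixels), "T" (4x4, takes a point from camera to world coordinates); the wrist camera has in their place "hand_eye" (4x4, takes a point from camera to tool coordinates, whose origin is the TCP and whose axes are the tool frame's). Camera axes: x right, y up, looking along -z (the intrinsics and any distortion apply to the point x, -y, -z); pixel columns grow to the right and rows downward; lengths in m; the calibration is good to about 2 mm. The wrist camera is an equidistant fisheye: a pixel r from the principal point sees the ray r / f radians off the axis. A picture is of the moment at which its call begins: read the wrist's pose just before it. There is no depth.
- finish_job(): hands the job in, once; it reports no verdict.
The state is a dict: "t": time; "qpos": joint angles; "joint_vel": joint speeds; "tau": joint torques, N m; "ee_pos": TCP position; "tcp_rot": TCP orientation; "ft_force": force on the tool from outside, world axes, zero at the start; "wrist_torque": the same for the moment, N m; "gripper_width": finger opening in m.
Only numpy, scipy, OpenCV 4.12 (cv2) and the standard library are available. Lean on these libraries where they do the work, as an engineer would, in place of code of your own. Each camera call takes 0.05 s, during which the arm holds its last target. There are 200 camera calls.

## Task

The wide beaker already stands on the platform of the little wooden cam lift: nest the middle beaker inside it and then the narrow beaker inside the middle one, each standing right down on the floor of the next, while the lift is still down. Then take the lever by its wooden knob and swing it up until the cam lifts the platform to its highest point (lever upright, neither short of the top nor past it), and finish while holding it there with the gripper, because the lever springs back if let go. Leave the bottle, the mould and the tub where they are.

Things in the scene. Friction and masses are not known exactly. Their poses are not given: they have to be found in the camera images.
- lift: Fixed wooden cam lift in the black tray; base 170 x 150 x 12 mm. Origin: centre of the base's underside (4 mm above the table), below the platform's centre; z up, y along the axle (50 mm up) to the lever's side, lever lies to -x when down. Platform: 104 mm square with a 5 mm lip, upper face 103.5 mm above the origin when down, 124 mm at full lift. Lever swings in the plane y = +125 mm.
- knob (a point): Wooden drum knob on the lever's end (10 mm steel rod): diameter 34 mm, 32 mm long along the lift's y, flat ends to pinch (fingers closing along the lift's y). Point: its centre, 140 mm from the axle. In the lift's frame at (-133, 125, 94) mm when down, (0, 125, 190) mm, straight above the axle, at highest lift. Turns with the lever; may turn between the fingers.
- lever (a joint): Lever angle, rad: 0 = down on its stop (pointing to the lift's -x, 0.32 rad above level), growing as the knob swings up, about the lift's +y; 1.25 = upright, the highest lift; stop at 1.75, where the platform has sunk again by 3.7 mm. Spring and load press it back to 0 with about 2 to 5 N at the knob: it does not stay up by itself.
- platform (a joint): Lift of the platform in m, driven by the eccentric cam: 0 with the lever down, about 0.0205 at the highest point (lever 1.25), falling again beyond it; lift = 0.030 * (cos(lever - 1.25) - cos(1.25)).
- cup_wide: Wide white plastic beaker standing loose on the lift's platform; outside diameter 80 mm at the foot, 92 mm at the rim, 60 mm high; wall and floor 4 mm. Origin: centre of its underside, z up to the mouth. About 80 g.
- cup_middle: Middle white plastic beaker standing loose in the tray; outside diameter 56 mm at the foot, 66 mm at the rim, 76 mm high; wall and floor 4 mm. Origin: centre of its underside, z up to the mouth. About 60 g. Nested, it stands 20 mm proud of the wide beaker, so it can be held from above by its top 18 mm.
- cup_narrow: Narrow white plastic beaker standing loose in the tray; outside diameter 32 mm at the foot, 40 mm at the rim, 92 mm high; wall and floor 4 mm. Origin: centre of its underside, z up to the mouth. About 40 g. Nested, it stands 20 mm proud of the middle beaker. The middle and the narrow beaker may start in each other's place.
- dropper_bottle: Bystander: small amber bottle with black cap, diameter 32 mm, 85 mm high, standing; origin: centre of its underside. Leave alone.
- mould: Bystander: pink mould tray with six hollows, 70 x 105 x 25 mm; origin: centre of its underside. Leave alone.
- tub: Bystander: grey open tub, 85 x 110 x 50 mm; origin: centre of its underside. Leave alone.
There are look-alikes about, which are no part of the job. Leave any red look-alike of the cup_middle alone.

How it is judged:
On the way, in this order (a step that is already met when the one before it is completed fails the run):
1. the middle beaker stands in the wide one on the lowered platform, let go (horizontal distance between cup_middle and cup_wide below 0.013 m and z of cup_middle in the frame of cup_wide between 0.001 and 0.008 m and angle between cup_middle's own z axis and vertical below 0.12 rad and horizontal distance between cup_wide and lift below 0.025 m and angle between cup_wide's own z axis and vertical below 0.1 rad and contact force between the fingers and cup_middle below 0.1 N and value of joint lever below 0.25 rad), for 0.2 s.
2. the narrow beaker stands in the middle one, let go, the lift still down (horizontal distance between cup_narrow and cup_middle below 0.013 m and z of cup_narrow in the frame of cup_middle between 0.001 and 0.008 m and angle between each of cup_narrow, cup_middle's own z axis and vertical below 0.12 rad and horizontal distance between cup_middle and cup_wide below 0.013 m and z of cup_middle in the frame of cup_wide between 0.001 and 0.008 m and horizontal distance between cup_wide and lift below 0.025 m and angle between cup_wide's own z axis and vertical below 0.1 rad and contact force between the fingers and cup_narrow below 0.1 N and value of joint lever below 0.25 rad), for 0.2 s.
At the end, for the whole second after the job is handed in: Beakers nested upright on the platform (each floor on the next within 8 mm, 13 mm off-centre at most; wide one within 25 mm of the platform centre), untouched; lever at 1.25 rad within 0.15, lift over 19.5 mm, at rest; fingers holding the lever (over 0.5 N) at the end and the second after (horizontal distance between cup_narrow and cup_middle below 0.013 m and z of cup_narrow in the frame of cup_middle between 0.001 and 0.008 m and angle between each of cup_narrow, cup_middle's own z axis and vertical below 0.12 rad and horizontal distance between cup_middle and cup_wide below 0.013 m and z of cup_middle in the frame of cup_wide between 0.001 and 0.008 m and horizontal distance between cup_wide and lift below 0.025 m and angle between cup_wide's own z axis and vertical below 0.1 rad and z of cup_wide in the frame of lift above 0.1215 m and value of joint lever between 1.1 and 1.4 rad and value of joint platform above 0.0195 m and velocity of joint lever between -0.1 and 0.1 rad/s and contact force between the fingers and lever above 0.5 N and contact force between the fingers and cup_wide below 0.1 N and contact force between the fingers and cup_middle below 0.1 N and contact force between the fingers and cup_narrow below 0.1 N); the arm keeps its last pose, push and grip.
It fails at once if a bystander (bottle, mould, tub) is shifted by more than 30 mm or the bottle is knocked over (distance of any of dropper_bottle, mould, tub from where it was at the start of the episode above 0.03 m or angle between dropper_bottle's own z axis and vertical above 0.5 rad).
It also fails if it takes over 64 s, if anything falls off the work surface, if the arm or the gripper's body presses on something with over 40 N, if the wrist force passes 120 N, or if a joint passes its speed limit or range.

## Working session

There is one attempt and no reset: what is moved stays moved. The work goes in short steps, Python scripts to look and compute and a tool call to move; the robot and the scene stay as the last step left them, time stands still between calls to the robot, and variables do not carry over. Pictures are saved under pics/ and viewed, about 8 in all and at most 12, crops included, and the job is handed in when it is done.

Besides the shell and the picture viewer there is one more tool, called after "Emit:" in YAML: its name, and indented under it one key for each argument. carry_out: Moves the arm, as the interface text tells. Its arguments: {"type":"object","properties":{"rows":{"type":"array"},"force":{"type":"number"}},"required":["rows"]}

```bash
mkdir -p pics
python3 - <<'E'
from workcell import *
import cv2,numpy as np
s=observe();print({k:np.round(v,3) for k,v in s.items()})
for n in("top","side"):
    c=read_camera(n);print(n,c["intrinsics"],c["T"].round(4) if hasattr(c["T"],'round') else c["T"],[k for k in c])
    cv2.imwrite(f"pics/{n}0.png",c["pixels"][...,::-1].copy())
E
```

```text
{'t': np.float64(0.0), 'qpos': array([ 1.007,  0.088,  1.372, -0.   ,  1.684, -0.103]), 'joint_vel': array([ 0.   , -0.003,  0.   ,  0.   ,  0.002,  0.   ]), 'tau': array([-0.0000e+00, -3.5185e+01, -3.1328e+01, -0.0000e+00,  1.1000e-02,
        0.0000e+00]), 'ee_pos': array([0.244, 0.492, 0.23 ]), 'tcp_rot': array([ 2.669,  1.655, -0.003]), 'ft_force': array([ 0.141, -1.439,  0.299]), 'wrist_torque': array([-0.035,  0.007, -0.046]), 'gripper_width': np.float64(0.085)}
top [[439.4020999    0.         247.32795589]
 [  0.         439.4020999  191.99506958]
 [  0.           0.           1.        ]] [[-0.0217  0.9904 -0.1362  0.3736]
 [-0.9997 -0.0196  0.0167 -0.0693]
 [ 0.0138  0.1365  0.9905  1.525 ]
 [ 0.      0.      0.      1.    ]] ['pixels', 'intrinsics', 'T']
side [[395.00469582   0.         255.83071503]
 [  0.         395.00469582 190.39234127]
 [  0.           0.           1.        ]] [[ 0.9463  0.2441 -0.2117  0.3306]
 [-0.3228  0.6838 -0.6544 -0.8581]
 [-0.015   0.6876  0.7259  0.9458]
 [ 0.      0.      0.      1.    ]] ['pixels', 'intrinsics', 'T']
```

View pics/top0.png

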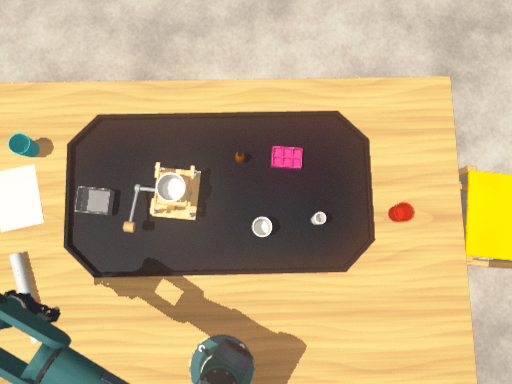

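View pics/side0.png

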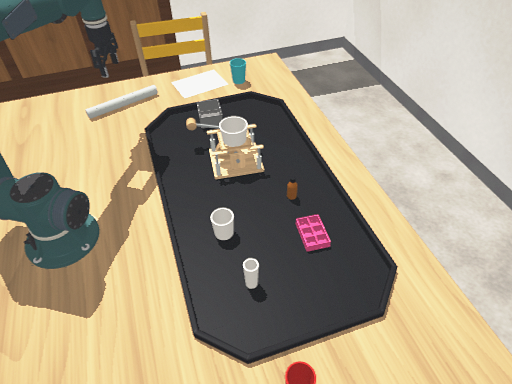

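Top view: wide beaker on the lift (171,187), knob (129,226), middle beaker (262,227), narrow (318,218), bottle (240,157), mould (287,157), tub (95,200), and the red look-alike (401,212), outside the tray. The side view agrees.

```bash
cat > h.py <<'E'
from workcell import *
import cv2,numpy as np
from scipy.spatial.transform import Rotation as R
def ray_pt(c,u,v,z):
    K=np.array(c["intrinsics"]);T=np.array(c["T"])
    d=T[:3,:3]@np.array([(u-K[0,2])/K[0,0],-(v-K[1,2])/K[1,1],-1]);o=T[:3,3]
    return o+d*(z-o[2])/d[2]
def proj(c,p):
    K=np.array(c["intrinsics"]);T=np.array(c["T"])
    q=(np.atleast_2d(p)-T[:3,3])@T[:3,:3]; return np.c_[K[0,2]+K[0,0]*q[:,0]/-q[:,2],K[1,2]+K[1,1]*q[:,1]/q[:,2]]
E
python3 - <<'E'
from h import *
ims=[]
c=read_camera("top");im=c["pixels"][...,::-1].copy()
cv2.imwrite("pics/lift1.png",cv2.resize(im[145:245,70:220],None,fx=5,fy=5,interpolation=cv2.INTER_CUBIC))
s=read_camera("side")
def blob(c,x0,x1,y0,y1,thr=110):
    p=c["pixels"][y0:y1,x0:x1].astype(int); m=(p.min(2)>thr).astype(np.uint8)
    n,l,st,ce=cv2.connectedComponentsWithStats(m); k=1+st[1:,4].argmax()
    return st[k]+[x0,y0,0,0,0], ce[k]+[x0,y0]
for nm,b,h,sb in(("mid",(235,290,205,250),.080,(205,240,200,245)),("nar",(300,340,200,235),.096,(238,265,252,292))):
    st,ce=blob(c,*b);print(nm,st,ce,"at rim",ray_pt(c,*ce,h).round(4),"half",ray_pt(c,*ce,h/2).round(4))
    st,ce=blob(s,*sb);print(" side",st,ce,ray_pt(s,*ce,h/2).round(4))
for nm,u,v,z in(("wide",171,187,.165),("knob",129,226,.1),("bottle",240,157,.08),("mould",287,157,.03),("tub",95,200,.05)):print(nm,ray_pt(c,u,v,z).round(3))
E
```

```text
mid [252 216  20  21 338] [261.53550296 226.43195266] at rim [ 0.4572 -0.1378  0.08  ] half [ 0.4595 -0.1397  0.04  ]
 side [210 207  24  33 643] [222.50855365 222.71695179] [ 0.4605 -0.1324  0.04  ]
nar [311 211  15  14 160] [318.4125  218.18125] at rim [ 0.4793 -0.3235  0.096 ] half [ 0.4828 -0.332   0.048 ]
 side [242 258  17  31 412] [250.75485437 272.0461165 ] [ 0.4849 -0.323   0.048 ]
wide [0.581 0.146 0.165]
knob [0.466 0.291 0.1  ]
bottle [ 0.691 -0.072  0.08 ]
mould [ 0.699 -0.235  0.03 ]
tub [0.559 0.419 0.05 ]
```

View pics/lift1.png

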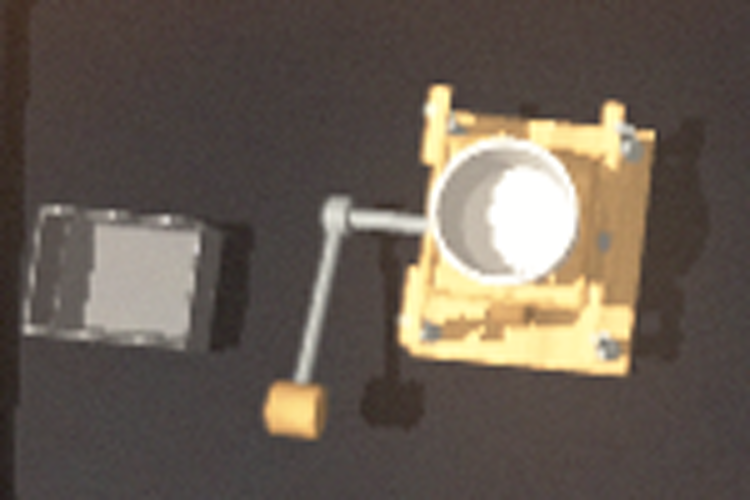

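Lift crop: wide rim centre is at about (171.2,187.0) in the full picture, the knob at (129.2,227.0) and the lever's foot at (137.4,188). The lever points toward the robot, so it is down. I'll go there for a close look with the wrist camera.

Emit:
carry_out:
  rows:
    - [28,-36,30,0,0,0,0]
    - [56,-72,60,0,0,0,0]
    - [84,-108,90,0,0,0,0]
    - [112,-144,110,0,0,0,0]
    - [140,-180,130,0,0,0,0]
    - [168,-216,150,0,0,0,0]
    - [196,-252,160,0,0,0,0]
    - [205,-262,160,0,0,0,0]
    - [205,-262,160,0,0,0,0]
    - [205,-262,160,0,0,0,0]

```text
t: 1.2
ee_pos: [0.4495, 0.2306, 0.3909]
tcp_rot: [-2.67, -1.654, 0.001]
ft_force: [0.1, 1.5, -0.2]
gripper_width: 0.0853
```

```bash
cat >> h.py <<'E'
def wray(c,s,u,v,z):
    K=np.array(c["intrinsics"]);H=np.array(c["hand_eye"])
    a=np.array([(u-K[0,2])/K[0,0],(v-K[1,2])/K[1,1]]);r=np.hypot(*a);d=np.array([a[0]/r*np.sin(r),-a[1]/r*np.sin(r),-np.cos(r)])
    Rw=R.from_rotvec(s["tcp_rot"]).as_matrix(); o=Rw@H[:3,3]+s["ee_pos"]; d=Rw@H[:3,:3]@d
    return o+d*(z-o[2])/d[2]
def wproj(c,s,p):
    K=np.array(c["intrinsics"]);H=np.array(c["hand_eye"]);Rw=R.from_rotvec(s["tcp_rot"]).as_matrix()
    q=((np.atleast_2d(p)-s["ee_pos"])@Rw-H[:3,3])@H[:3,:3]
    rho=np.hypot(q[:,0],q[:,1]);th=np.arctan2(rho,-q[:,2]);return np.c_[K[0,2]+K[0,0]*th*q[:,0]/rho,K[1,2]-K[1,1]*th*q[:,1]/rho]
E
python3 - <<'E'
from h import *
c=read_camera("top")
w=ray_pt(c,171.2,187,.1675);k=ray_pt(c,129.2,227,.098);a=ray_pt(c,137.4,188,.054)
print(w.round(4),k.round(4),a.round(4))
s=observe();c=read_camera("wrist");print(s["ee_pos"].round(4),s["tcp_rot"].round(3),s["t"]);print(c["intrinsics"],np.round(c["hand_eye"],4))
im=c["pixels"][...,::-1].copy();cv2.imwrite("pics/w1.png",cv2.resize(im,(768,576),interpolation=cv2.INTER_CUBIC))
print(wproj(c,s,[w,k,a])*1.5)
E
```

```text
[0.5807 0.1447 0.1675] [0.4633 0.2908 0.098 ] [0.5968 0.2763 0.054 ]
[0.4491 0.2311 0.3909] [-2.669e+00 -1.656e+00  1.000e-03] 1.25
[[297.31863964   0.         261.70186396]
 [  0.         297.31863964 192.84565139]
 [  0.           0.           1.        ]] [[ 1.000e+00  0.000e+00 -3.000e-04 -9.000e-04]
 [-1.000e-04 -9.593e-01 -2.823e-01 -7.220e-02]
 [-3.000e-04  2.823e-01 -9.593e-01 -1.437e-01]
 [ 0.000e+00  0.000e+00  0.000e+00  1.000e+00]]
[[373.64396433 410.14629132]
 [453.75804606 221.66545341]
 [483.99176626 324.93834748]]
```

View pics/w1.png

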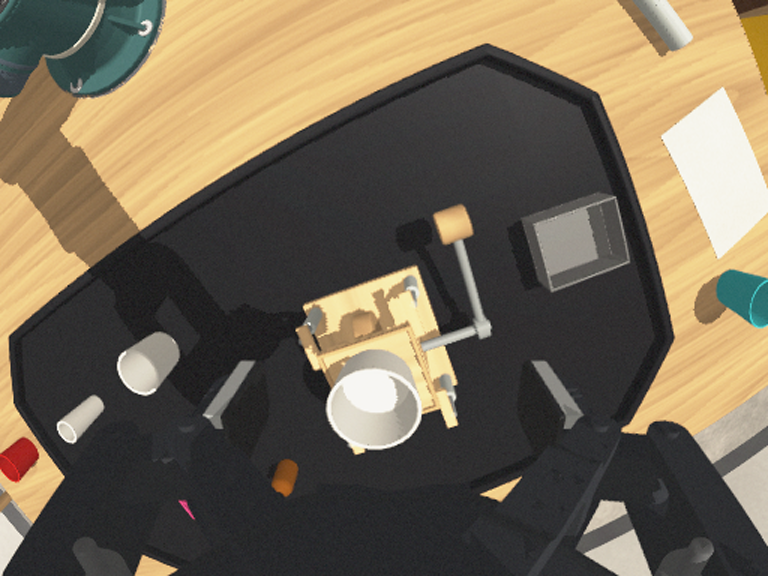

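The wrist view shows the rim at about (374,408), the knob at (453,223) and the lever foot at (484,327). The projections of my top-camera estimates land on all three within 2 px, so the wide beaker is at (0.581,0.145) and lift yaw is about -0.108. Next I go over the middle beaker, turning the jaws parallel to the lift's y.

Emit:
carry_out:
  rows:
    - [1,-45,-10,0,0,0.045,0]
    - [3,-90,-30,0,0,0.09,0]
    - [4,-135,-50,0,0,0.135,0]
    - [5,-180,-70,0,0,0.18,0]
    - [6,-225,-90,0,0,0.225,0]
    - [7,-270,-110,0,0,0.27,0]
    - [8,-315,-130,0,0,0.315,0]
    - [9,-350,-150,0,0,0.353,0]
    - [9,-369,-160,0,0,0.353,0]
    - [9,-369,-160,0,0,0.353,0]

```text
t: 2.3
ee_pos: [0.4574, -0.1387, 0.2286]
tcp_rot: [-2.336, -2.094, 0.004]
ft_force: [0.1, -0.0, -0.1]
gripper_width: 0.0856
```

Run:
```python
from h import *
s=observe();c=read_camera("wrist");print(s["ee_pos"].round(4),R.from_rotvec(s["tcp_rot"]).as_matrix().round(3)[:, 0],s["t"])
im=c["pixels"][...,::-1].copy();
th=np.linspace(0,2*np.pi,60)
for p,r,z,col in(((.458,-.138),.033,.080,(0,0,255)),((.458,-.138),.028,.004,(0,255,0)),((.48,-.326),.02,.096,(0,0,255))):
    q=wproj(c,s,np.c_[p[0]+r*np.cos(th),p[1]+r*np.sin(th),0*th+z]);cv2.polylines(im,[(q*16).round().astype(int)],True,col,1,cv2.LINE_AA,4)
cv2.imwrite("pics/w2.png",cv2.resize(im,(768,576),interpolation=cv2.INTER_CUBIC))
```

```text
[ 0.4574 -0.1387  0.2286] [0.109 0.994 0.001] 2.3
```

View pics/w2.png

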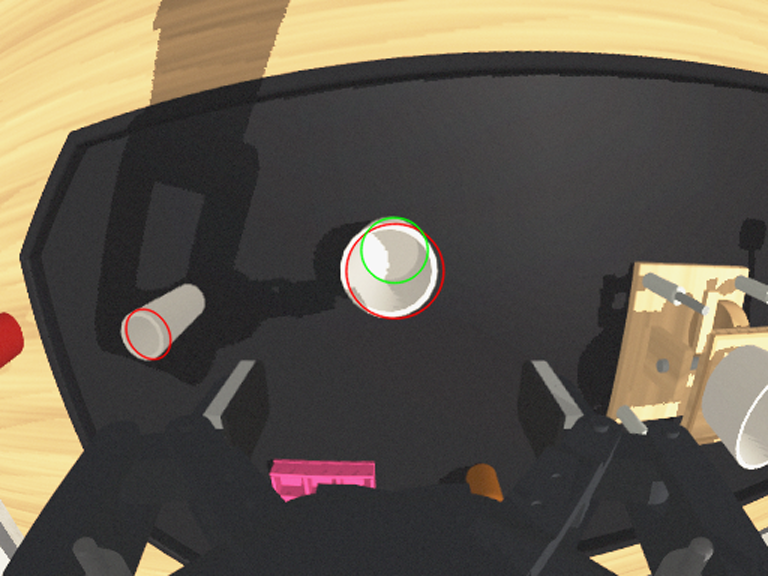

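The middle beaker's rim sits about 4 px left of my drawn circle, so it is at about (0.4575,-0.141). The narrow rim is at (145,335), about 3 px left of its circle. Now I descend and grip.

Emit:
carry_out:
  rows:
    - [0,-2,-40,0,0,0,0]
    - [0,-2,-80,0,0,0,0]
    - [0,-2,-120,0,0,0,0]
    - [0,-2,-150,0,0,0,0]
    - [0,-2,-168,0,0,0,0]
    - [0,-2,-168,0,0,0,0]
    - [0,-2,-168,0,0,0,1]
    - [0,-2,-168,0,0,0,1]
    - [0,-2,-168,0,0,0,1]
    - [0,-2,-168,0,0,0,1]
  force: 20

```text
t: 3.35
ee_pos: [0.4602, -0.1405, 0.0658]
tcp_rot: [2.335, 2.096, 0.004]
ft_force: [0.2, 2.0, 7.4]
gripper_width: 0.0643
```

Emit:
carry_out:
  rows:
    - [0,0,0,0,0,0,1]
    - [0,0,0,0,0,0,1]
    - [0,0,10,0,0,0,1]
    - [0,0,25,0,0,0,1]
    - [0,0,40,0,0,0,1]
    - [0,0,60,0,0,0,1]
    - [0,0,80,0,0,0,1]
    - [0,0,100,0,0,0,1]
    - [0,0,100,0,0,0,1]
    - [0,0,100,0,0,0,1]

```text
t: 4.35
ee_pos: [0.4586, -0.1405, 0.1635]
tcp_rot: [2.338, 2.098, 0.0]
ft_force: [0.9, -0.2, -1.4]
gripper_width: 0.0642
```

Run:
```python
from h import *
s=observe();c=read_camera("side");print(s["ee_pos"].round(4),s["ft_force"].round(2),s["gripper_width"])
im=c["pixels"][...,::-1].copy();x0,x1,y0,y1=150,310,110,300
cv2.imwrite("pics/s2.png",cv2.resize(im[130:260,150:310],None,fx=4,fy=4,interpolation=cv2.INTER_CUBIC))
```

```text
[ 0.4586 -0.1405  0.1635] [ 0.94 -0.18 -1.4 ] 0.06421830667039725
```

View pics/s2.png

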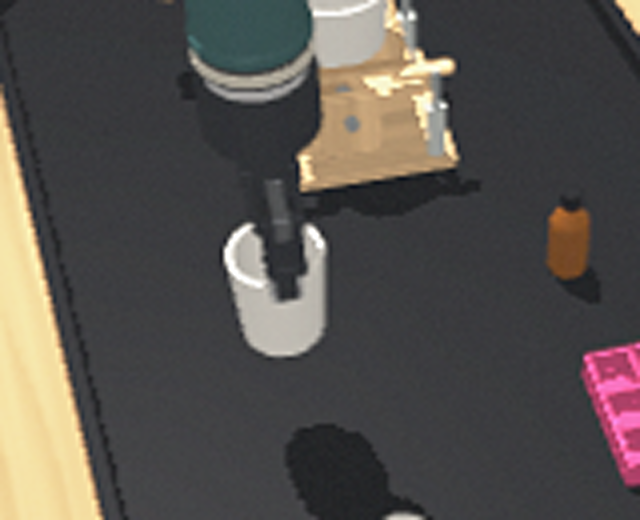

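The middle beaker hangs upright in the fingers, with its rim at (275,255) and the finger tip at (288,298) in the crop. I carry it over the lift.

Emit:
carry_out:
  rows:
    - [5,15,35,0,0,0,1]
    - [20,45,70,0,0,0,1]
    - [36,82,95,0,0,0,1]
    - [52,120,100,0,0,0,1]
    - [68,158,100,0,0,0,1]
    - [84,196,100,0,0,0,1]
    - [100,234,100,0,0,0,1]
    - [115,268,100,0,0,0,1]
    - [123,285,100,0,0,0,1]
    - [123,285,100,0,0,0,1]

```text
t: 5.4
ee_pos: [0.5814, 0.147, 0.2602]
tcp_rot: [-2.332, -2.101, 0.006]
ft_force: [-1.0, 0.7, -1.1]
gripper_width: 0.0639
```

Run:
```python
from h import *
s=observe();c=read_camera("wrist");print(s["ee_pos"].round(4),s["ft_force"].round(2),s["t"])
im=c["pixels"][...,::-1].copy();
th=np.linspace(0,2*np.pi,60)
for p,r,z,col in(((.581,.145),.046,.1675,(0,0,255)),((s["ee_pos"][0],s["ee_pos"][1]),.033,s["ee_pos"][2]+.0165,(0,255,0))):
    q=wproj(c,s,np.c_[p[0]+r*np.cos(th),p[1]+r*np.sin(th),0*th+z]);cv2.polylines(im,[(q*16).round().astype(int)],True,col,1,cv2.LINE_AA,4)
cv2.imwrite("pics/w3.png",cv2.resize(im,(768,576),interpolation=cv2.INTER_CUBIC))
```

```text
[0.5814 0.147  0.2602] [-1.02  0.66 -1.09] 5.4
```

View pics/w3.png

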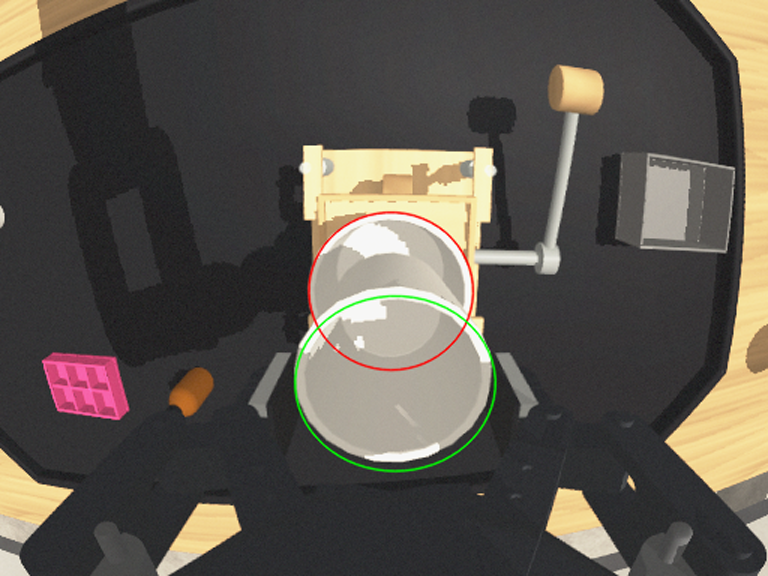

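The wide rim fits my red circle (centre (391,290)). The held beaker's rim sits about 9 px up from the green one, about 2–3 mm toward the robot. I shift +2 mm in x and lower.

Emit:
carry_out:
  rows:
    - [2,-1,-20,0,0,0,1]
    - [2,-1,-45,0,0,0,1]
    - [2,-1,-60,0,0,0,1]
    - [2,-1,-70,0,0,0,1]
    - [2,-1,-78,0,0,0,1]
    - [2,-1,-84,0,0,0,1]
    - [2,-1,-88,0,0,0,1]
    - [2,-1,-90,0,0,0,1]
    - [2,-1,-90,0,0,0,1]
    - [2,-1,-90,0,0,0,1]

```text
t: 6.45
ee_pos: [0.5839, 0.1437, 0.1739]
tcp_rot: [2.337, 2.098, 0.002]
ft_force: [-0.6, 0.3, -0.9]
gripper_width: 0.0643
```

No contact yet, so I lower in 1 mm steps.

Emit:
carry_out:
  rows:
    - [0,0,-1,0,0,0,1]
    - [0,0,-1,0,0,0,1]
    - [0,0,-2,0,0,0,1]
    - [0,0,-2,0,0,0,1]
    - [0,0,-2,0,0,0,1]
    - [0,0,-3,0,0,0,1]
    - [0,0,-3,0,0,0,1]
    - [0,0,-3,0,0,0,1]
    - [0,0,-3,0,0,0,1]
    - [0,0,-3,0,0,0,1]

```text
t: 7.45
ee_pos: [0.5845, 0.1437, 0.1731]
tcp_rot: [2.336, 2.097, 0.005]
ft_force: [-1.0, -1.0, 7.2]
gripper_width: 0.0641
```

Contact at about 8 N, at the expected height, so the beaker is on the floor. Release and rise.

Emit:
carry_out:
  rows:
    - [0,0,1,0,0,0,1]
    - [0,0,2,0,0,0,0]
    - [0,0,2,0,0,0,0]
    - [0,0,2,0,0,0,0]
    - [0,0,5,0,0,0,0]
    - [0,0,20,0,0,0,0]
    - [0,0,50,0,0,0,0]
    - [0,0,85,0,0,0,0]
    - [0,0,95,0,0,0,0]
    - [0,0,95,0,0,0,0]

```text
t: 8.45
ee_pos: [0.5847, 0.1438, 0.2691]
tcp_rot: [2.335, 2.096, 0.009]
ft_force: [-0.3, -0.6, 0.1]
gripper_width: 0.0854
```

Run:
```python
from h import *
s=observe();c=read_camera("wrist");print(s["ee_pos"].round(4),s["ft_force"].round(2),s["t"])
im=c["pixels"][...,::-1].copy();
th=np.linspace(0,2*np.pi,60)
for p,r,z,col in(((.581,.145),.046,.1675,(0,0,255)),((.581,.145),.033,.1875,(0,255,0))):
    q=wproj(c,s,np.c_[p[0]+r*np.cos(th),p[1]+r*np.sin(th),0*th+z]);cv2.polylines(im,[(q*16).round().astype(int)],True,col,1,cv2.LINE_AA,4)
cv2.imwrite("pics/w4.png",cv2.resize(im,(768,576),interpolation=cv2.INTER_CUBIC))
```

```text
[0.5847 0.1438 0.2691] [-0.26 -0.6   0.07] 8.45
```

View pics/w4.png

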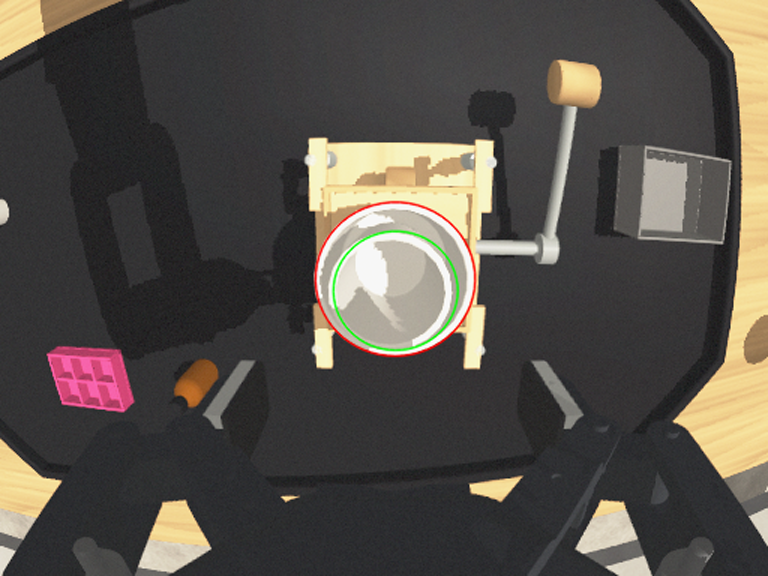

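Nested: the middle rim centre is at (391,292), about 3 mm off-centre and upright. Now the narrow beaker.

Emit:
carry_out:
  rows:
    - [-10,-46,0,0,0,0,0]
    - [-21,-92,0,0,0,0,0]
    - [-32,-138,0,0,0,0,0]
    - [-42,-184,0,0,0,0,0]
    - [-52,-230,0,0,0,0,0]
    - [-63,-276,0,0,0,0,0]
    - [-74,-322,-5,0,0,0,0]
    - [-84,-368,-10,0,0,0,0]
    - [-95,-414,-20,0,0,0,0]
    - [-102,-450,-30,0,0,0,0]

```text
t: 9.5
ee_pos: [0.4797, -0.3083, 0.2325]
tcp_rot: [-2.337, -2.094, 0.002]
ft_force: [0.4, -0.5, 0.5]
gripper_width: 0.0858
```

Emit:
carry_out:
  rows:
    - [-3,-21,0,0,0,0,0]
    - [-3,-21,0,0,0,0,0]
    - [-3,-21,0,0,0,0,0]
    - [-3,-21,0,0,0,0,0]
    - [-3,-21,0,0,0,0,0]
    - [-3,-21,0,0,0,0,0]
    - [-3,-21,0,0,0,0,0]
    - [-3,-21,0,0,0,0,0]
    - [-3,-21,0,0,0,0,0]
    - [-3,-21,0,0,0,0,0]

```text
t: 10.5
ee_pos: [0.4786, -0.3273, 0.2354]
tcp_rot: [2.338, 2.099, 0.0]
ft_force: [0.3, 0.2, -0.2]
gripper_width: 0.0853
```

Run:
```python
from h import *
s=observe();c=read_camera("wrist");print(s["ee_pos"].round(4),R.from_rotvec(s["tcp_rot"]).as_matrix().round(3)[:,0],s["t"])
im=c["pixels"][...,::-1].copy();
th=np.linspace(0,2*np.pi,60)
for p,r,z,col in(((.480,-.328),.02,.096,(0,0,255)),):
    q=wproj(c,s,np.c_[p[0]+r*np.cos(th),p[1]+r*np.sin(th),0*th+z]);print(q.mean(0));cv2.polylines(im,[(q*16).round().astype(int)],True,col,1,cv2.LINE_AA,4)
cv2.imwrite("pics/w5.png",cv2.resize(im[100:300,130:390],(780,600),interpolation=cv2.INTER_CUBIC))
```

```text
[ 0.4786 -0.3273  0.2354] [ 0.108  0.994 -0.   ] 10.5
[261.86497398 183.80957658]
```

View pics/w5.png

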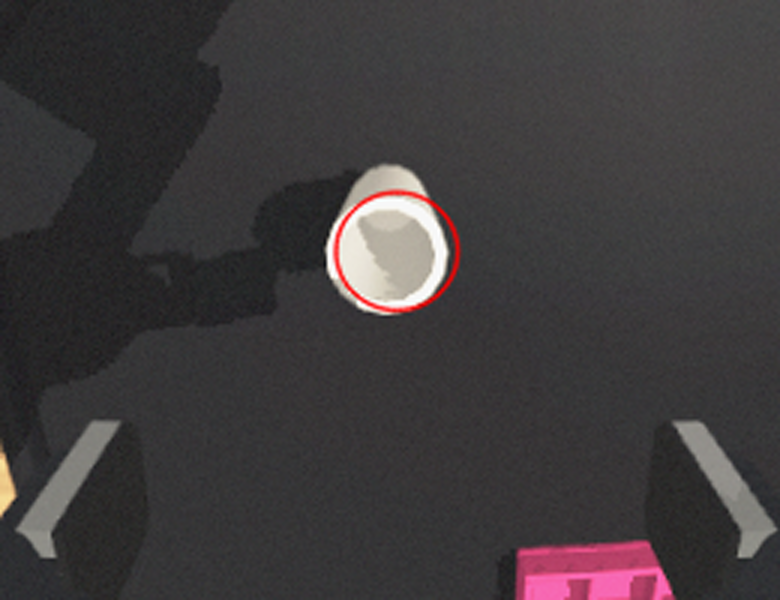

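The narrow rim centre in the crop is at (387,254), against (396,251) drawn, so the beaker is at about (0.481,-0.331). I grip it there.

Emit:
carry_out:
  rows:
    - [2,-4,-40,0,0,0,0]
    - [2,-4,-80,0,0,0,0]
    - [2,-4,-115,0,0,0,0]
    - [2,-4,-140,0,0,0,0]
    - [2,-4,-157,0,0,0,0]
    - [2,-4,-157,0,0,0,0]
    - [2,-4,-157,0,0,0,1]
    - [2,-4,-157,0,0,0,1]
    - [2,-4,-157,0,0,0,1]
    - [2,-4,-157,0,0,0,1]

```text
t: 11.55
ee_pos: [0.4815, -0.3321, 0.0803]
tcp_rot: [2.335, 2.096, 0.001]
ft_force: [0.2, 0.2, 3.4]
gripper_width: 0.0383
```

Emit:
carry_out:
  rows:
    - [0,0,0,0,0,0,1]
    - [0,0,0,0,0,0,1]
    - [0,0,0,0,0,0,1]
    - [0,0,0,0,0,0,1]
    - [0,0,0,0,0,0,1]
    - [0,0,0,0,0,0,1]
    - [0,0,0,0,0,0,1]
    - [0,0,0,0,0,0,1]
    - [0,0,0,0,0,0,1]
    - [0,0,0,0,0,0,1]

```text
t: 12.55
ee_pos: [0.4815, -0.332, 0.0803]
tcp_rot: [2.335, 2.096, 0.001]
ft_force: [-0.4, 1.1, 5.3]
gripper_width: 0.0384
```

Emit:
carry_out:
  rows:
    - [0,0,15,0,0,0,1]
    - [0,0,50,0,0,0,1]
    - [0,15,90,0,0,0,1]
    - [8,40,125,0,0,0,1]
    - [16,75,155,0,0,0,1]
    - [24,112,180,0,0,0,1]
    - [32,150,205,0,0,0,1]
    - [40,190,220,0,0,0,1]
    - [49,232,225,0,0,0,1]
    - [58,275,225,0,0,0,1]

```text
t: 13.55
ee_pos: [0.5388, -0.055, 0.3056]
tcp_rot: [2.337, 2.096, 0.003]
ft_force: [0.8, 0.9, -0.9]
gripper_width: 0.0379
```

Emit:
carry_out:
  rows:
    - [9,43,0,0,0,0,1]
    - [18,86,0,0,0,0,1]
    - [27,126,0,0,0,0,1]
    - [35,160,0,0,0,0,1]
    - [40,185,0,0,0,0,1]
    - [42,199,0,0,0,0,1]
    - [42,199,0,0,0,0,1]
    - [42,199,0,0,0,0,1]
    - [42,199,0,0,0,0,1]
    - [42,199,0,0,0,0,1]

```text
t: 14.55
ee_pos: [0.5806, 0.1413, 0.3037]
tcp_rot: [2.34, 2.096, 0.0]
ft_force: [0.1, -0.3, -0.6]
gripper_width: 0.0384
```

Run:
```python
from h import *
s=observe();c=read_camera("wrist");print(s["ee_pos"].round(4),s["ft_force"].round(2),s["t"])
im=c["pixels"][...,::-1].copy();
th=np.linspace(0,2*np.pi,60)
for p,r,z,col in(((.581,.142),.033,.1875,(0,0,255)),((s["ee_pos"][0],s["ee_pos"][1]),.02,s["ee_pos"][2]+.0157,(0,255,0)),((s["ee_pos"][0],s["ee_pos"][1]),.016,s["ee_pos"][2]-.0763,(255,200,0))):
    q=wproj(c,s,np.c_[p[0]+r*np.cos(th),p[1]+r*np.sin(th),0*th+z]);cv2.polylines(im,[(q*16).round().astype(int)],True,col,1,cv2.LINE_AA,4)
cv2.imwrite("pics/w6.png",cv2.resize(im,(768,576),interpolation=cv2.INTER_CUBIC))
```

```text
[0.5806 0.1413 0.3037] [ 0.09 -0.28 -0.59] 14.55
```

View pics/w6.png

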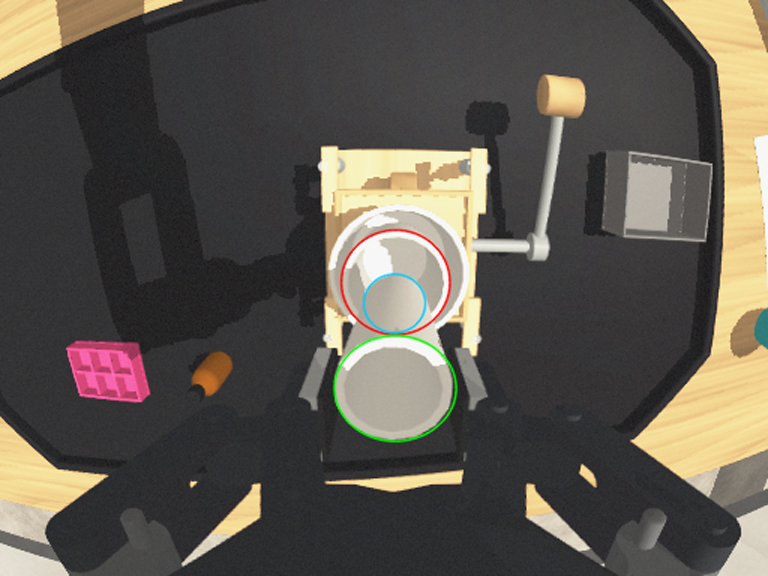

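Every circle fits: middle rim at (396,282), held narrow rim at (395,388) and its foot at (394,303). I lower it.

Emit:
carry_out:
  rows:
    - [0,0,-20,0,0,0,1]
    - [0,0,-40,0,0,0,1]
    - [0,0,-60,0,0,0,1]
    - [0,0,-75,0,0,0,1]
    - [0,0,-88,0,0,0,1]
    - [0,0,-96,0,0,0,1]
    - [0,0,-102,0,0,0,1]
    - [0,0,-106,0,0,0,1]
    - [0,0,-107,0,0,0,1]
    - [0,0,-107,0,0,0,1]

```text
t: 15.6
ee_pos: [0.5808, 0.1427, 0.1968]
tcp_rot: [2.338, 2.098, 0.001]
ft_force: [-1.1, 0.1, 0.1]
gripper_width: 0.0382
```

Emit:
carry_out:
  rows:
    - [0,0,-1,0,0,0,1]
    - [0,0,-1,0,0,0,1]
    - [0,0,-2,0,0,0,1]
    - [0,0,-2,0,0,0,1]
    - [0,0,-3,0,0,0,1]
    - [0,0,-3,0,0,0,1]
    - [0,0,-3,0,0,0,1]
    - [0,0,-3,0,0,0,1]
    - [0,0,-3,0,0,0,1]
    - [0,0,-3,0,0,0,1]

```text
t: 16.6
ee_pos: [0.5806, 0.1426, 0.1934]
tcp_rot: [2.338, 2.098, 0.0]
ft_force: [-0.2, -0.2, 0.6]
gripper_width: 0.0385
```

Emit:
carry_out:
  rows:
    - [0,0,-1,0,0,0,1]
    - [0,0,-1,0,0,0,1]
    - [0,0,-1,0,0,0,1]
    - [0,0,-1,0,0,0,1]
    - [0,0,-2,0,0,0,1]
    - [0,0,-2,0,0,0,1]
    - [0,0,-2,0,0,0,1]
    - [0,0,-2,0,0,0,1]
    - [0,0,-2,0,0,0,1]
    - [0,0,-2,0,0,0,1]

```text
t: 17.6
ee_pos: [0.5807, 0.1427, 0.1917]
tcp_rot: [2.338, 2.098, 0.001]
ft_force: [0.6, 0.3, 2.1]
gripper_width: 0.0385
```

Contact at the expected 0.192. Release.

Emit:
carry_out:
  rows:
    - [0,0,0,0,0,0,0.5]
    - [0,0,0,0,0,0,0.2]
    - [0,0,0,0,0,0,0]
    - [0,0,2,0,0,0,0]
    - [0,0,10,0,0,0,0]
    - [0,0,30,0,0,0,0]
    - [0,0,60,0,0,0,0]
    - [0,0,90,0,0,0,0]
    - [0,0,100,0,0,0,0]
    - [0,0,100,0,0,0,0]

```text
t: 18.6
ee_pos: [0.5814, 0.1428, 0.294]
tcp_rot: [2.336, 2.097, 0.007]
ft_force: [-0.1, -0.3, 0.3]
gripper_width: 0.0853
```

Run:
```python
from h import *
s=observe();c=read_camera("wrist");print(s["ee_pos"].round(4),s["ft_force"].round(2),s["t"],s["gripper_width"])
im=c["pixels"][...,::-1].copy();
th=np.linspace(0,2*np.pi,60)
for p,r,z,col in(((.581,.142),.033,.1875,(0,0,255)),((.581,.142),.02,.2075,(0,255,0))):
    q=wproj(c,s,np.c_[p[0]+r*np.cos(th),p[1]+r*np.sin(th),0*th+z]);cv2.polylines(im,[(q*16).round().astype(int)],True,col,1,cv2.LINE_AA,4)
# knob ends (flat faces) outline
yw=-.108;ax=np.array([-np.sin(yw),np.cos(yw),0]);ex=np.array([np.cos(yw),np.sin(yw),0]);k=np.array([.4633,.2908,.098])
for e in(-.016,.016):
    q=wproj(c,s,k+e*ax+.017*(np.outer(np.cos(th),ex)+np.outer(np.sin(th),[0,0,1])));cv2.polylines(im,[(q*16).round().astype(int)],True,(255,255,0),1,cv2.LINE_AA,4)
cv2.imwrite("pics/w7.png",cv2.resize(im[20:260,190:510],(800,600),interpolation=cv2.INTER_CUBIC))
```

```text
[0.5814 0.1428 0.294 ] [-0.14 -0.31  0.28] 18.6 0.08527547278925811
```

View pics/w7.png

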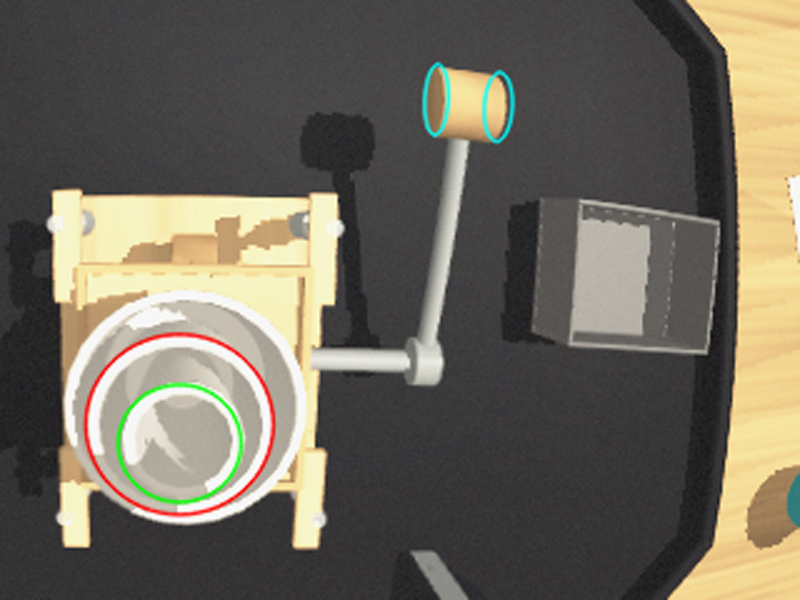

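All three are nested concentrically (rims fit the circles at (180,443) and (180,425)). The projected knob ends land on the knob at (470,103), so its centre (0.463,0.291,0.098) and yaw are confirmed. Now I go to the knob.

Emit:
carry_out:
  rows:
    - [-28,35,0,0,0,0,0]
    - [-56,70,0,0,0,0,0]
    - [-84,105,-10,0,0,0,0]
    - [-112,140,-30,0,0,0,0]
    - [-118,148,-70,0,0,0,0]
    - [-118,148,-110,0,0,0,0]
    - [-118,148,-150,0,0,0,0]
    - [-118,148,-185,0,0,0,0]
    - [-118,148,-210,0,0,0,0]
    - [-118,148,-215,0,0,0,0]

```text
t: 19.65
ee_pos: [0.4583, 0.2886, 0.0697]
tcp_rot: [-2.335, -2.096, 0.019]
ft_force: [0.2, 0.6, 0.5]
gripper_width: 0.0857
```

Emit:
carry_out:
  rows:
    - [0,0,0,0,0,0,0]
    - [0,0,0,0,0,0,0]
    - [0,0,0,0,0,0,0.5]
    - [0,0,0,0,0,0,1]
    - [0,0,0,0,0,0,1]
    - [0,0,0,0,0,0,1]
    - [0,0,0,0,0,0,1]
    - [0,0,0,0,0,0,1]
    - [0,0,0,0,0,0,1]
    - [0,0,0,0,0,0,1]
  force: 30

```text
t: 20.65
ee_pos: [0.4627, 0.289, 0.0772]
tcp_rot: [2.337, 2.096, -0.003]
ft_force: [-1.4, -5.6, 4.3]
gripper_width: 0.0315
```

Knob gripped (31.5 mm, as it should be). Now I swing it along the arc, slowly, first half.

Emit:
carry_out:
  rows:
    - [3,0,8,0,0,0,1]
    - [6.5,-0.7,16,0,0,0,1]
    - [10.5,-1,24,0,0,0,1]
    - [15,-1.6,31.5,0,0,0,1]
    - [20,-2,39,0,0,0,1]
    - [25,-2.7,45.6,0,0,0,1]
    - [31,-3.3,52,0,0,0,1]
    - [37,-4,58.3,0,0,0,1]
    - [44,-4.7,64,0,0,0,1]
    - [50.6,-5.5,69.4,0,0,0,1]

```text
t: 21.65
ee_pos: [0.5111, 0.2833, 0.145]
tcp_rot: [-2.337, -2.096, 0.013]
ft_force: [-6.1, -6.1, -3.8]
gripper_width: 0.0318
```

Emit:
carry_out:
  rows:
    - [7.2,-0.8,5,0,0,0,1]
    - [14.7,-1.6,9.4,0,0,0,1]
    - [22.5,-2.4,13.4,0,0,0,1]
    - [30.4,-3.3,16.8,0,0,0,1]
    - [38.6,-4.2,19.8,0,0,0,1]
    - [47,-5.1,22.2,0,0,0,1]
    - [55.5,-6,24.2,0,0,0,1]
    - [64,-7,25.5,0,0,0,1]
    - [73,-8,26.4,0,0,0,1]
    - [81.5,-8.9,26.6,0,0,0,1]

```text
t: 22.65
ee_pos: [0.5934, 0.2737, 0.1733]
tcp_rot: [2.339, 2.097, -0.01]
ft_force: [-5.7, -8.7, 1.5]
gripper_width: 0.0317
```

Emit:
carry_out:
  rows:
    - [0,0,0,0,0,0,1]
    - [0,0,0,0,0,0,1]
    - [0,0,0,0,0,0,1]
    - [0,0,0,0,0,0,1]
    - [0,0,0,0,0,0,1]
    - [0,0,0,0,0,0,1]
    - [0,0,0,0,0,0,1]
    - [0,0,0,0,0,0,1]
    - [0,0,0,0,0,0,1]
    - [0,0,0,0,0,0,1]

```text
t: 23.65
ee_pos: [0.5942, 0.2736, 0.1733]
tcp_rot: [2.338, 2.095, -0.007]
ft_force: [-4.9, -8.1, 0.5]
gripper_width: 0.0316
```

Run:
```python
from h import *
s=observe();c=read_camera("wrist");d=read_camera("side");print(s["ee_pos"].round(4),s["ft_force"].round(2),s["t"],s["gripper_width"])
a=c["pixels"][...,::-1].copy();b=d["pixels"][...,::-1].copy()
th=np.linspace(0,2*np.pi,60)
# predicted rims at full lift, and knob at top, drawn in wrist picture
for p,r,z,col in(((.581,.142),.033,.208,(0,0,255)),((.581,.142),.02,.228,(0,255,0)),((.581,.145),.046,.188,(255,0,255))):
    q=wproj(c,s,np.c_[p[0]+r*np.cos(th),p[1]+r*np.sin(th),0*th+z]);cv2.polylines(a,[(q*16).round().astype(int)],True,col,1,cv2.LINE_AA,4)
A=cv2.resize(a[100:384,60:440],(400,299));B=cv2.resize(b[90:190,160:294],(400,299),interpolation=cv2.INTER_CUBIC)
cv2.imwrite("pics/w8.png",cv2.resize(np.hstack([A,B]),(800,299)))
for cc,u in((d,None),):print(proj(cc,[[.5955,.2765,.194],[.5955,.2765,.054]]))
```

```text
[0.5942 0.2736 0.1733] [-4.87 -8.11  0.51] 23.65 0.03157779953922821
[[225.16757227  95.33132137]
 [227.8958078  128.31186123]]
```

View pics/w8.png

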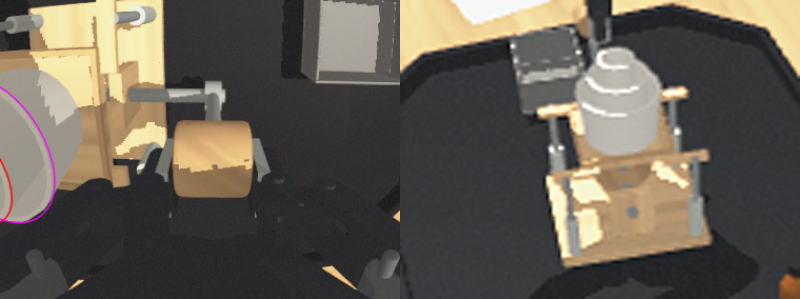

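The platform is up: the wide beaker's rim fits the outline predicted for full lift (left picture, about (40,150)). The knob at (213,158) is held, the lever foot (213,95) is directly behind it, and the stack is upright in the side view (617,100). The TCP moved 131.5 mm of the expected 132 mm along x. I hand in.

Run:
```python
from h import *
print(finish_job()); s=observe();print(s["ee_pos"].round(4),s["ft_force"].round(1),s["t"],s["gripper_width"])
```

```text
the job is handed in; nothing more can be done
None
the job is handed in; nothing more can be done
```

I nested the middle beaker in the wide one and the narrow beaker in the middle one, with the lift down. Then I swung the lever upright by its knob and handed the job in at about 23.7 s, still gripping the knob. The job reports no verdict, so the results below are my own last checks.

- **Nesting:** each beaker met the floor below it close to the expected height. The middle one touched about 2 mm above my estimate. The rims matched their expected positions, with the middle beaker about 3 mm off-centre.
- **Lever:** the knob travelled 131.5 mm of the 132 mm needed along x, so I put the lever within about 0.02 rad of 1.25. The wide beaker's rim was where it should be at full lift.
- **Grip:** the fingers were 31.6 mm apart on the 32 mm knob and the arm was at rest. It held about 5 N against the spring.
- **Disagreement:** there was a sideways force of about 8 N on the lever at the end. It probably comes from a 2–3 mm misalignment along y, and I left it as harmless.
- **Bystanders:** the arm did not go near the bottle, mould or tub, and they looked unmoved in the views that showed them.

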